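# Mesh the spice grinder's cup with its base and hold it pressed

### The arm

A 7-joint arm with a two-finger parallel gripper is mounted at the origin on a cart in front of the work surface, level with it; the furniture and walls round the work are solid. World frame = base frame: x ahead of the robot, y to its left, z up, the work surface at z = 0. Lengths are in m, angles in rad, forces in N, time in s.
With the tool pointing down it reaches from about 0.4 to 0.85 m from the base axis. Payload 4.5 kg.
Tool frame: the origin (TCP) lies at the very end of the fingers, on their centre line; the grasp point (between the pads) lies 19 mm behind it (grip_point_offset is the distance from the TCP to the grasp point, in m); z points along the fingers, y is the line along which they close (so a half turn about z gives the same grasp; the last joint's range is limited). The gripper opens to 88 mm and grips with 3 to 60 N. Pads are 18 mm wide; open, the fingers measure 123 mm over their backs; the gripper's body (75 mm by 187 mm) begins 45 mm behind the grasp point.
Start: joints at [-1.219, 0.689, -0.195, 1.565, 0.157, 0.902, -0.215], TCP at [0.195, 0.594, 0.239] pointing down, gripper open.
Joint ranges: [-3.01, 3.01], [-0.46, 2.08], [-1.47, 1.51], [0.13, 2.56], [-1, 4.14], [0.04, 2.09], [-2.66, 2.66]. Speed limits (rad/s): [2.57, 2.57, 3.14, 3.14, 3.14, 3.14, 3.14].

### API

Orientations are given as a unit quaternion [w, x, y, z].
In Python, from workcell import * gives the robot as it stands.
- The arm moves only by the shell command python3 -m creep 'ROWS' [FORCE]. ROWS is JSON, a list of rows, each a list of 7 numbers: the turn, a rotation vector about the world's x, y, z in degrees, then the shift along the world's x, y, z in m, then the opening in per cent of the stroke, from 0 (shut) to 100 (fully open). In form: [[rx, ry, rz, x, y, z, hand], ...]. A call has 1 to 12 rows; each row shifts and turns the commanded pose from where the row before left it; what a row does not reach is not made up. A row lasts 1/8 s, in which the tool goes at most 62.5 mm and 10.7 degrees, less where a joint would pass 70% of its speed; a pose out of reach is approached as far as the arm can. A call is refused whole if a number of a shift passes 0.0625 or a number of a turn 10.7, either way. A call with a gripper value outside its range is refused whole. The fingers move at their own pace and stop on an object; FORCE is the grip in N (left out, the last holds). Time passes only in rows, so rows that do not move let the fingers close. It gives the time, the measured TCP pose, the force, the opening and the grip force at its end, in the units of the state.
- state(): the state, without advancing time (a new reading comes with each control period).
- snapshot(name): name is "scene" or "top" or "wrist"; returns the picture (420x560x3 uint8, red, green, blue); there is no depth.
- calibration(name): a dict with "intrinsics" (3x3 intrinsics, pixels), "R" (3x3) and "t" (3): a world point X has camera coordinates R X + t; the wrist camera has in their place "hand_eye" (4x4, takes a point from camera to tool coordinates, whose origin is the TCP and whose axes are the flange's). Camera axes: x right, y down, z forward; pixel columns grow to the right and rows downward; lengths in m; the calibration is good to about 2 mm. A picture is of the moment at which its call begins: read the wrist's pose just before it. calibration takes no time and is no camera call.
- sign_off(): hands the job in; it is judged then, once.
Trained networks look in the newest picture that a camera, given by its name, has taken for a name from the list of things; names that differ only in an ending like _2 or _b are one class to them, and where a whole thing is asked for, a point or a joint stands for the part that bears it (a point fixed in the world has none). Each returns a list of dicts, best first, with "conf" (0 to 1); they miss things now and then, are a little off and sometimes report something else, mostly with a low value. They report only what shows in the picture. A call takes as long as a camera call. They do not tell look-alikes from the thing itself.
- look_for(label, camera): "box" ([left, top, right, bottom] as shares, 0 to 1, of the picture: columns of its width, rows of its height, round what is visible of it).
- pinpoint(label, camera): "xy" ([column, row] as shares, 0 to 1, of the picture: columns of its width, rows of its height: a listed point, or the origin of a listed thing).
The state is a dict: "time": time; "joint_positions": joint angles; "joint_velocities": joint speeds; "joint_torque": joint torques, N m; "eef_pos": TCP position; "eef_rot": TCP orientation; "contact_force": force on the tool from outside, world axes, zero at the start; "moment": the same for the moment, N m; "grip_width": opening from 0.0 (shut) to 1.0 (fully open); "grasp_force": force on a finger pad.
Only numpy, scipy, OpenCV 4.12 (cv2) and the standard library are available. Lean on these libraries where they do the work, as an engineer would, in place of code of your own. Each camera call takes 0.05 s, during which the arm holds its last target. There are 200 camera calls.

### The job

Get the spice grinder ready to run: take the steel grinding cup (the one standing upside down on a collar with three lugs, not the capped storage cup), set it collar-down in the round well of the grinder base and turn it until its lugs drop into the three slots and the drive teeth mesh. The grinder only runs while its cup is held down, so push the cup fully home against the spring of the safety switch, without hammering or forcing it, and finish still holding it pressed down. Leave everything else where it stands.

Things in the scene. Friction and masses are not known exactly. Their poses are not given: they have to be found in the camera images.
- grinder_cup: grinding cup, loose, 0.16 to 0.28 kg, upside down (collar at the bottom) on the board. Origin: centre of its underside, z up. From below: round spigot, radius 33, z 0 to 12 mm; collar, radius 34, z 12 to 26, with three lugs; ribbed ring, radius 33, z 26 to 34; smooth steel body, radius 30, z 34 to 104 mm, closed on top. Six drive teeth in a recess under the spigot meet the motor's by themselves
- cup_grip (a point): on the cup's axis, 80 mm above its underside: where to grip its round body from above, at any yaw
- cup_lug (a point): middle of the cup's first lug, at the cup's +x, 37 mm from its axis and 17 mm above its underside. Three equal lugs stand 120 degrees apart; each is 9 mm wide, z = 12 to 22 mm, reaches out to radius 40.5 mm and has a tapered foot
- grinder_base: motor base of the grinder, a round aluminium housing, 116 mm wide at the foot, 95 mm high; stands firm, does not move when pushed. Origin: centre of its underside, z up. In its top is a round well, radius 35.2 mm, floor at z = 55 mm, with three slots in its black wall at 0, 120 and 240 degrees from +x
- well_rim (a point): centre of the well's mouth, on the base's axis, at rim height (95 mm). The cup's underside stands 12 mm below this when its lugs lie on the rim (wrong yaw), 28 mm below when they have dropped into the slots and rest on the spring plungers, 34 mm below when pressed fully home
- well_slot (a point): mouth of the first slot, at the base's +x, 40 mm from its axis, at rim height. Slots are 12.5 mm wide, open at the top, reach out to radius 44 mm; any lug fits any slot. A white spring plunger stands in each, 16 mm below the rim
- interlock (a joint): travel of the three linked spring plungers of the safety switch, in m: 0 = up, 0.006 = fully pressed, at a hard stop. Starts to move at about 6 N and needs about 12 N at the stop; springs back when let go
- chopping_board: wooden chopping board, 220 x 330 mm and 20 mm thick, fixed on the worktop; the cups stand on it. Origin: centre of its underside
- storage_cup: the grinder's storage cup, loose: the same steel body the right way up, radius 30 mm, with a ribbed screw cap without lugs, radius 34 mm, at the top (z = 66 to 88 mm). Stands on the chopping board too. Origin: centre of its underside. To be left alone
- teaspoon: steel teaspoon, 130 x 26 x 11 mm, lying on the front edge of the chopping board; bystander
- pepper_mill: wooden pepper mill, 58 mm wide, 170 mm high, at the back; origin under its centre; bystander
- spice_jar: spice jar, 44 mm wide, 96 mm high, at the back; origin under its centre; bystander
- spice_jar_b: spice jar, 45 mm wide, 106 mm high, at the back; origin under its centre; bystander
- mug: striped mug, 84 mm wide and 95 mm high, with a handle, near the front right; bystander
- tumbler: clear drinking glass, 81 mm wide, 93 mm high, at the front left; origin under its centre; bystander
- salt_shaker: salt shaker, 44 mm wide, 90 mm high, at the front right; origin under its centre; bystander
Things that resemble listed ones, but are neither listed nor needed, are in the scene too. What is shaped like the grinder_cup but blue is not meant.

How it is judged:
On the way, in this order (a step that is already met when the one before it is completed fails the run):
1. the grinding cup is lifted clear of the board, upright, in the gripper (height (world z) of grinder_cup above 0.05 m and angle between grinder_cup's own z axis and vertical below 0.3 rad and contact force between the fingers and grinder_cup above 2 N), for 0.2 s.
2. the cup has dropped into the well with its lugs in the slots (z of grinder_cup in the frame of grinder_base below 0.069 m and horizontal distance between grinder_cup and grinder_base below 0.004 m and angle between grinder_cup's own z axis and vertical below 0.06 rad and (angle between the x axis of grinder_cup and the x axis of grinder_base, either way round below 0.09 rad or angle between the x axis of grinder_cup and the x axis of grinder_base, either way round between 0.957 and 1.137 rad)), for 0.1 s.
At the end, for the whole second after the job is handed in: the gripper holds the cup down at rest, pushing on the base with over 6 N: switch pressed at least 4.5 of its 6 mm; cup upright (3 degrees), centred (3 mm), lugs in the slots (5 degrees), its underside at most 63 mm above the worktop (fully home is 61 mm) (value of joint interlock above 0.0045 m and z of grinder_cup in the frame of grinder_base below 0.063 m and horizontal distance between grinder_cup and grinder_base below 0.003 m and angle between grinder_cup's own z axis and vertical below 0.06 rad and (angle between the x axis of grinder_cup and the x axis of grinder_base, either way round below 0.09 rad or angle between the x axis of grinder_cup and the x axis of grinder_base, either way round between 0.957 and 1.137 rad) and contact force between the fingers and grinder_cup above 3 N and contact force between grinder_cup and grinder_base above 6 N and linear speed of grinder_cup below 0.02 m/s); the arm keeps its last pose, push and grip.
It fails at once if the cup is hammered or forced against the base with more than 60 N (contact force between grinder_cup and grinder_base above 60 N).
It fails at once if a bystander is pushed away or knocked over (moved more than 30 mm) (distance of any of storage_cup, teaspoon, pepper_mill, spice_jar, spice_jar_b, mug, tumbler, salt_shaker from where it was at the start of the episode above 0.03 m).
It also fails if it takes over 42 s, if anything falls off the work surface, if the arm or the gripper's body presses on something with over 40 N, if the wrist force passes 120 N, or if a joint passes its speed limit or range.

## Working session

There is one attempt and no reset: what is moved stays moved. The work goes in short steps, Python scripts to look and compute and a shell command to move; the robot and the scene stay as the last step left them, time stands still between calls to the robot, and variables do not carry over. Pictures are saved under pics/ and viewed, at most 10 in all, crops included, and the job is handed in when it is done.

```bash
mkdir -p pics; cat > h.py <<'E'
from workcell import *
import numpy as np, cv2
from scipy.spatial.transform import Rotation as Ro
def cam(n):
    c=calibration(n);K=np.array(c["intrinsics"])
    if n=="wrist":
        s=state();q=s["eef_rot"];R=Ro.from_quat([q[1],q[2],q[3],q[0]]).as_matrix()
        H=np.array(c["hand_eye"]);Rc=R@H[:3,:3];o=R@H[:3,3]+np.array(s["eef_pos"])
        return K,Rc,o
    R=np.array(c["R"]);return K,R.T,-R.T@np.array(c["t"])
def ray(C,xy):
    K,R,o=C;d=R@np.linalg.inv(K)@np.array([xy[0]*560,xy[1]*420,1]);return o,d/np.linalg.norm(d)
def atz(C,xy,z):
    o,d=ray(C,xy);return o+d*(z-o[2])/d[2]
def tri(rs):
    A=sum(np.eye(3)-np.outer(d,d) for o,d in rs);b=sum((np.eye(3)-np.outer(d,d))@o for o,d in rs)
    p=np.linalg.solve(A,b);return p,[np.linalg.norm(np.cross(p-o,d)) for o,d in rs]
def proj(C,X):
    K,R,o=C;p=K@(R.T@(np.array(X)-o));return p[:2]/p[2]
def shot(n,f):
    C=cam(n);im=snapshot(n);cv2.imwrite("pics/"+f,im[:,:,::-1]);return C,im
E
python3 - <<'E'
from h import *
np.set_printoptions(precision=4,suppress=True)
ims=[]
for n in("scene","top"):
    C,im=shot(n,n+"0.png");ims.append(im);print(n,C[2])
    for l in("cup_grip","cup_lug","well_rim","well_slot","storage_cup","grinder_base"):
        for r in pinpoint(l,n)[:4]: print(l,np.round(r["xy"],4),round(r["conf"],2), atz(C,r["xy"],{"cup_grip":.1,"cup_lug":.037,"well_rim":.095,"well_slot":.095,"storage_cup":.02,"grinder_base":0}[l]))
s=state();print(s["eef_pos"],s["eef_rot"],s["contact_force"])
a=np.vstack(ims);cv2.imwrite("pics/both.png",cv2.resize(np.hstack(ims),(800,300))[:,:,::-1])
E
```

```text
scene [0.1108 1.0787 0.7907]
cup_grip [0.4807 0.4731] 0.94 [ 0.5786 -0.0089  0.1   ]
cup_grip [0.4604 0.5245] 0.84 [0.5615 0.1128 0.1   ]
cup_grip [0.5409 0.485 ] 0.68 [ 0.4747 -0.0191  0.1   ]
cup_lug [0.4896 0.5831] 0.93 [0.5083 0.1233 0.037 ]
cup_lug [0.5473 0.5474] 0.91 [0.4484 0.0188 0.037 ]
cup_lug [0.4536 0.5155] 0.66 [0.6223 0.0096 0.037 ]
well_rim [0.5759 0.4307] 0.64 [ 0.4659 -0.1873  0.095 ]
well_slot [0.5525 0.4326] 0.94 [ 0.5037 -0.1661  0.095 ]
storage_cup [0.4009 0.671 ] 0.85 [0.5744 0.2973 0.02  ]
grinder_base [0.5764 0.4902] 0.66 [ 0.4607 -0.1895  0.    ]
grinder_base [0.4837 0.5855] 0.58 [0.5349 0.0847 0.    ]
top [0.3397 0.0115 1.1147]
cup_grip [0.5454 0.541 ] 0.79 [ 0.4735 -0.0453  0.1   ]
cup_grip [0.538  0.4221] 0.78 [ 0.5925 -0.0394  0.1   ]
cup_grip [0.413  0.4629] 0.73 [0.5549 0.1258 0.1   ]
cup_lug [0.4259 0.5157] 0.94 [0.512  0.1152 0.037 ]
cup_lug [0.5154 0.569 ] 0.86 [ 0.4538 -0.0069  0.037 ]
cup_lug [0.5259 0.4033] 0.72 [ 0.6289 -0.0261  0.037 ]
well_rim [0.303  0.6879] 0.27 [0.3405 0.2662 0.095 ]
well_rim [0.3709 0.4836] 0.26 [0.5364 0.1816 0.095 ]
well_slot [0.6386 0.5086] 0.68 [ 0.5035 -0.1686  0.095 ]
storage_cup [0.3002 0.4507] 0.63 [0.5887 0.2945 0.02  ]
storage_cup [0.3518 0.5745] 0.56 [0.4551 0.2199 0.02  ]
grinder_base [0.6396 0.5498] 0.77 [ 0.4742 -0.1844  0.    ]
grinder_base [0.3055 0.686 ] 0.28 [0.3424 0.2866 0.    ]
[0.1953 0.5937 0.2388] [0.     0.1582 0.9874 0.0001] [-0.1674 -0.3925  0.0874]
```

View pics/scene0.png

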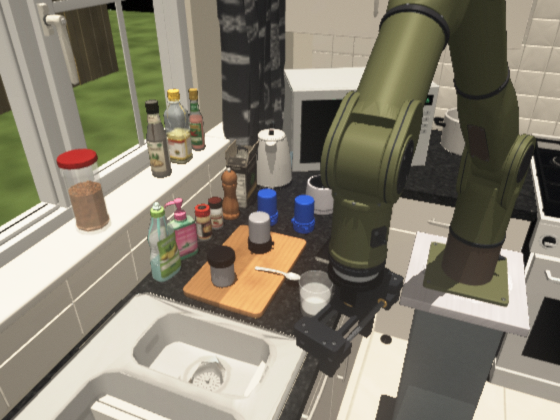

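View pics/top0.png

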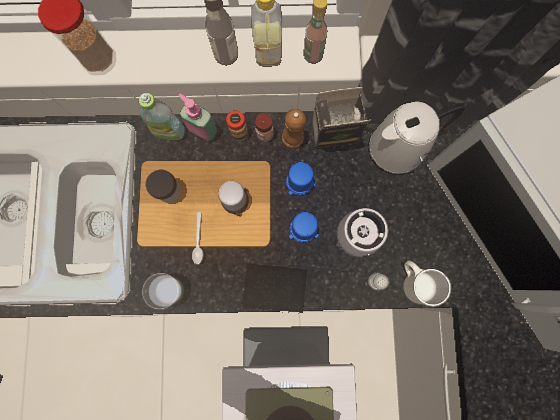

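The scene view shows the steel grinding cup at (259,232), and the top view shows it at (232,197). The capped storage cup is at top (162,185). The grinder base is at top (362,231), and the two blue decoys are at (301,180) and (305,228). I'll move over the cup first.

```bash
python3 -m creep '[[0,0,0,0.03,-0.04,0.03,100],[0,0,0,0.036,-0.047,0.02,100],[0,0,0,0.036,-0.047,0,100],[0,0,0,0.036,-0.047,0,100],[0,0,0,0.036,-0.047,0,100],[0,0,0,0.036,-0.047,0,100],[0,0,0,0.036,-0.047,0,100],[0,0,0,0.036,-0.047,0,100],[0,0,0,0.036,-0.047,0,100],[0,0,0,0.03,-0.04,0,100],[0,0,0,0,0,0,100]]'
python3 - <<'E'
from h import *
np.set_printoptions(precision=4,suppress=True)
S,T=cam("scene"),cam("top")
print("grip",tri([ray(S,[.4604,.5245]),ray(T,[.413,.4629])]))
print("lug",tri([ray(S,[.4896,.5831]),ray(T,[.4259,.5157])]))
print("slot",tri([ray(S,[.5525,.4326]),ray(T,[.6386,.5086])]))
C,im=shot("wrist","w1.png")
for l,z in(("cup_grip",.1),("cup_lug",.037)):
    for r in pinpoint(l,"wrist")[:4]: print(l,np.round(r["xy"],4),round(r["conf"],2),atz(C,r["xy"],z))
s=state();print(s["time"],s["eef_pos"],s["eef_rot"],np.array(s["joint_positions"]),C[2],C[1][:,2])
E
```

```text
time: 2.08
eef_pos: [0.5457, 0.1325, 0.2885]
eef_rot: [0.001, 0.163, 0.987, -0.001]
contact_force: [-1.1, 0.6, 0.3]
grip_width: 1.003
grasp_force: 0.0
grip (array([0.5543, 0.1252, 0.1088]), [np.float64(0.0013334076607677196), np.float64(0.0013334076607678955)])
lug (array([0.5123, 0.1156, 0.0309]), [np.float64(0.0007364813012553405), np.float64(0.0007364813012554647)])
slot (array([ 0.5041, -0.1688,  0.0935]), [np.float64(0.00042413359553060485), np.float64(0.0004241335955306177)])
cup_grip [0.2102 0.4321] 0.76 [ 0.4825 -0.0333  0.1   ]
cup_grip [0.4927 0.469 ] 0.69 [0.5544 0.1248 0.1   ]
cup_lug [0.2812 0.3586] 0.66 [ 0.4636 -0.0032  0.037 ]
cup_lug [0.3543 0.6336] 0.61 [ 0.6279 -0.0164  0.037 ]
cup_lug [0.0866 0.4569] 0.61 [ 0.4664 -0.1612  0.037 ]
cup_lug [0.4695 0.3821] 0.56 [0.518  0.1188 0.037 ]
2.225 [0.5426 0.139  0.2888] [-0.0004  0.1575  0.9875  0.0005] [-0.1947  0.545  -0.2252  1.6998  0.1452  0.9133  0.7772] [0.4796 0.156  0.435 ] [ 0.2568 -0.0897 -0.9623]
```

View pics/w1.png

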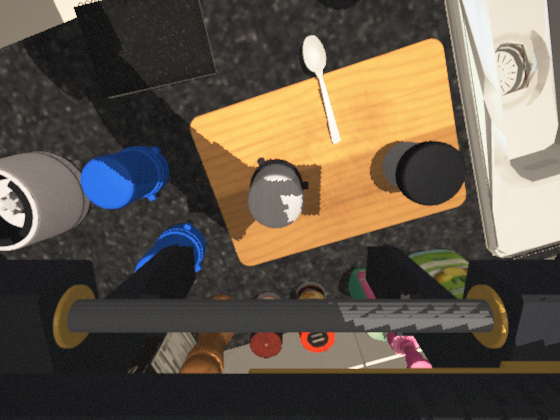

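The wrist view shows the steel cup at (275,195), with lugs at (263,160) and (305,184). Both measurements put its axis at (0.554,0.125). Next I'll take a short look at the well.

```bash
python3 -m creep '[[0,0,0,-0.01,-0.045,0,100],[0,0,0,-0.014,-0.055,0,100],[0,0,0,-0.014,-0.055,0,100],[0,0,0,-0.014,-0.055,0,100],[0,0,0,-0.014,-0.055,0,100],[0,0,0,-0.014,-0.045,0,100],[0,0,0,0,0,0,100],[0,0,0,0,0,0,100]]'
python3 - <<'E'
from h import *
np.set_printoptions(precision=4,suppress=True)
C,im=shot("wrist","w2.png")
for l,z in(("well_rim",.095),("well_slot",.095),("grinder_base",0)):
    for r in pinpoint(l,"wrist")[:4]: print(l,np.round(r["xy"],4),round(r["conf"],2),atz(C,r["xy"],z))
s=state();print(s["time"],s["eef_pos"],s["eef_rot"])
p=proj(C,[.47,-.185,.095]).astype(int);print(p)
x0,y0=max(p[0]-110,0),max(p[1]-90,0)
cv2.imwrite("pics/w2c.png",cv2.resize(im[y0:y0+180,x0:x0+220],None,fx=3,fy=3)[:,:,::-1]);print(x0,y0)
# cup lugs in w1
im=cv2.imread("pics/w1.png");cv2.imwrite("pics/w1c.png",cv2.resize(im[140:250,220:340],None,fx=4,fy=4))
E
```

```text
time: 3.22
eef_pos: [0.4639, -0.17, 0.2889]
eef_rot: [0.0, 0.157, 0.988, 0.001]
contact_force: [-0.6, -0.1, 0.8]
grip_width: 0.999
grasp_force: 0.0
well_rim [0.4773 0.4555] 0.92 [ 0.4645 -0.1845  0.095 ]
well_slot [0.5084 0.5305] 0.78 [ 0.5059 -0.1773  0.095 ]
grinder_base [0.4761 0.4295] 0.81 [ 0.4679 -0.1905  0.    ]
3.425 [ 0.4639 -0.1703  0.2888] [0.0001 0.1564 0.9877 0.0004]
[268 195]
158 105
```

View pics/w2c.png

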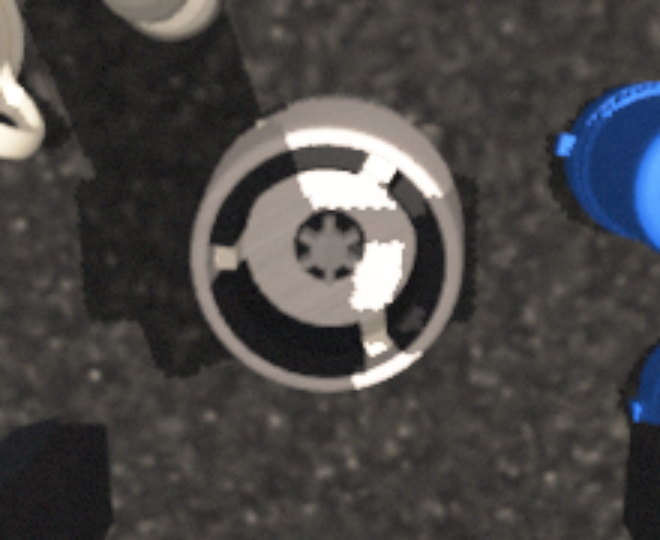

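View pics/w1c.png

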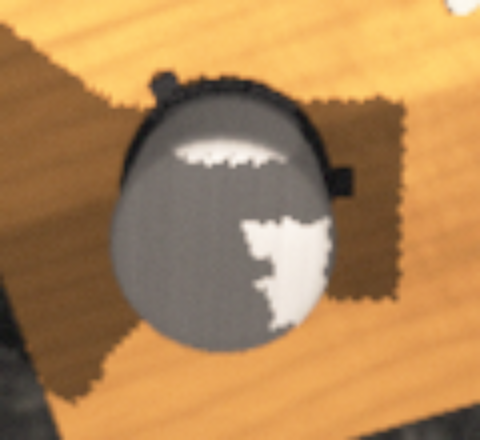

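In the crop, the well mouth is centred near (328,250), with white plungers at (379,165), (227,258) and (376,342). The cup's lugs show at (163,85) and (341,182) in its own crop. I'll fit both yaws from these.

```bash
python3 - <<'E'
from h import *
from scipy.optimize import least_squares
np.set_printoptions(precision=4,suppress=True)
C=cam("wrist")
P=[atz(C,((158+x/3)/560,(105+y/3)/420),.079)[:2] for x,y in((379,165),(227,258),(376,342))]
c=np.mean(P,0)
print("plunger centre",c,[ (np.linalg.norm(p-c),np.degrees(np.arctan2(*(p-c)[::-1]))) for p in P])
# w1 camera: same orientation, other place
d=np.array([.5426,.139,.2888])-np.array(state()["eef_pos"]);C1=(C[0],C[1],C[2]+d)
c=np.array([.5544,.125])
for z in(.037,.042):
  for x,y in((163,85),(341,182)):
    p=atz(C1,((220+x/4)/560,(140+y/4)/420),z)[:2];print(z,p,np.linalg.norm(p-c),np.degrees(np.arctan2(*(p-c)[::-1])))
# body-top circle z=.124: crop centre (222,235)
print("top",atz(C1,((220+222/4)/560,(140+240/4)/420),.124))
print("rim",atz(C,((158+327/3)/560,(105+252/3)/420),.095))
print(proj(C1,c.tolist()+[.124]))
E
```

```text
plunger centre [ 0.4667 -0.1865] [(np.float64(0.04077352053373562), np.float64(132.53226564977805)), (np.float64(0.03913695434310044), np.float64(-107.18362737965215)), (np.float64(0.039808846285633734), np.float64(10.631080066228904))]
0.037 [0.5149 0.1228] 0.0395682881373503 -176.79362374772575
0.037 [0.5626 0.1676] 0.04341675736436214 79.16741883095003
0.042 [0.5144 0.1233] 0.04002754373864059 -177.52165635245865
0.042 [0.5615 0.1676] 0.04314696030411223 80.55855118223067
top [0.5488 0.1327 0.124 ]
rim [ 0.4619 -0.1844  0.095 ]
[270.1551 207.2104]
```

Cup: axis ≈ (0.551,0.131), with lugs at about 73° mod 120, which the 120° lug spacing confirms. Base: axis ≈ (0.465,−0.185), with slots at about 12°. The cup therefore needs about −60° after the grasp. Moving to grasp.

```bash
python3 -m creep '[[0,0,0,0.0147,0.05,0,100],[0,0,0,0.0147,0.05,0,100],[0,0,0,0.0147,0.05,0,100],[0,0,0,0.0147,0.05,0,100],[0,0,0,0.0147,0.05,-0.02,100],[0,0,0,0.0136,0.0513,-0.04,100],[0,0,0,0,0,-0.05,100],[0,0,0,0,0,-0.045,100],[0,0,0,0,0,-0.033,100],[0,0,0,0,0,-0.02,100],[0,0,0,0,0,0,100]]' 50
python3 -m creep '[[0,0,0,0,0,0,60],[0,0,0,0,0,0,40],[0,0,0,0,0,0,40],[0,0,0,0,0,0,40],[0,0,0,0,0,0,40]]' 50
```

```text
time: 4.8
eef_pos: [0.5483, 0.1269, 0.0818]
eef_rot: [-0.001, 0.157, 0.988, -0.0]
contact_force: [-0.1, 0.3, 0.4]
grip_width: 0.999
grasp_force: 0.0
time: 5.42
eef_pos: [0.55, 0.1258, 0.0839]
eef_rot: [0.001, 0.158, 0.987, 0.0]
contact_force: [-0.8, -1.5, 6.5]
grip_width: 0.665
grasp_force: 50.0
```

Gripped at 50 N with 58.5 mm opening. Lifting, then checking the lugs with the wrist camera.

```bash
python3 -m creep '[[0,0,0,0,0,0.01,40],[0,0,0,0,0,0.03,40],[0,0,0,0,0,0.05,40],[0,0,0,0,0,0.05,40],[0,0,0,0,0,0.02,40],[0,0,0,0,0,0,40],[0,0,0,0,0,0,40]]' 50
python3 - <<'E'
from h import *
np.set_printoptions(precision=4,suppress=True)
C,im=shot("wrist","w3.png")
for n in("wrist",):
  for l in("cup_grip","cup_lug"):
    for r in pinpoint(l,n)[:4]: print(l,np.round(r["xy"],4),round(r["conf"],2),atz(C,r["xy"],state()["eef_pos"][2]+(.019 if l=="cup_grip" else -.044)))
s=state();print(s["time"],s["eef_pos"],s["eef_rot"],s["contact_force"],s["grip_width"])
cv2.imwrite("pics/w3c.png",cv2.resize(im[60:300,140:440],None,fx=2.5,fy=2.5)[:,:,::-1])
E
```

```text
time: 6.3
eef_pos: [0.5486, 0.1256, 0.242]
eef_rot: [-0.001, 0.158, 0.987, -0.001]
contact_force: [-0.7, -0.2, -2.5]
grip_width: 0.673
grasp_force: 49.9
cup_grip [0.4932 0.6833] 0.95 [0.5513 0.1235 0.2606]
cup_grip [0.2771 0.675 ] 0.93 [0.5323 0.0714 0.2606]
cup_grip [0.1759 0.4369] 0.67 [0.4823 0.0682 0.2606]
cup_lug [0.2625 0.355 ] 0.96 [0.4722 0.0665 0.1977]
cup_lug [0.4455 0.4583] 0.79 [0.5169 0.1164 0.1977]
6.45 [0.5487 0.1257 0.2417] [-0.0013  0.1581  0.9874 -0.0006] [-0.1562 -0.1791 -2.2073] 0.6718629283187215
```

View pics/w3c.png

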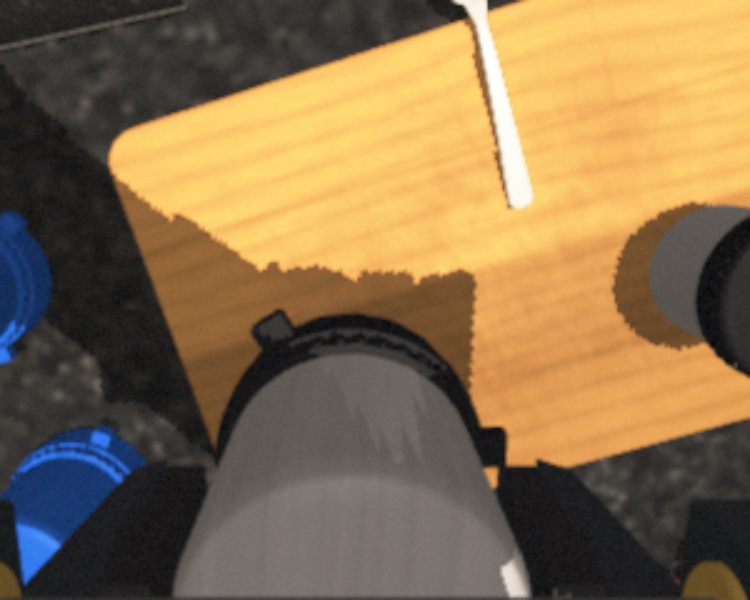

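The cup hangs upright between the fingers, with lugs at crop (273,328) and (493,447). I'll work out its yaw and offset in the hand.

```bash
python3 - <<'E'
from h import *
from scipy.optimize import least_squares
np.set_printoptions(precision=4,suppress=True)
C=cam("wrist");t=np.array(state()["eef_pos"])
px=np.array([[140+273/2.5,60+328/2.5],[140+493/2.5,60+447/2.5]])
for z in(-.047,-.043):
  f=lambda v:np.ravel([proj(C,[v[0]+.0385*np.cos(v[2]+k),v[1]+.0385*np.sin(v[2]+k),t[2]+z])-p for k,p in((0,px[0]),(-2*np.pi/3,px[1]))])
  r=least_squares(f,[t[0],t[1],np.radians(-167)],x_scale=[.01,.01,.1]);print(z,r.x[:2]-t[:2],np.degrees(r.x[2]),np.abs(r.fun).max())
  f2=lambda v:f([t[0]+v[1]*.3,t[1]-v[1]*.95,v[0]]);
E
```

```text
-0.047 [ 0.0053 -0.0015] -167.51502297725656 0.47045007581317577
-0.043 [ 0.0042 -0.0013] -167.57023256029805 1.3979290097927901
```

Cup offset in hand ≈ 4.3 mm and lugs at 72.5°, so I turn it −60.5° on the way to the well.

```bash
python3 -m creep '[[0,0,-10,-0.01,-0.037,0,40],[0,0,-10.1,-0.014,-0.05,0,40],[0,0,-10.1,-0.014,-0.05,0,40],[0,0,-10.1,-0.014,-0.05,0,40],[0,0,-10.1,-0.014,-0.05,0,40],[0,0,-10.1,-0.014,-0.05,-0.01,40],[0,0,0,-0.004,-0.02,-0.03,40],[0,0,0,0,0,0,40],[0,0,0,0,0,0,40]]' 50
python3 - <<'E'
from h import *
np.set_printoptions(precision=4,suppress=True)
C,im=shot("wrist","w4.png");s=state()
for l,z in (("cup_lug",s["eef_pos"][2]-.045),("well_rim",.095),("well_slot",.095)):
    for r in pinpoint(l,"wrist")[:4]: print(l,np.round(r["xy"],4),round(r["conf"],2),atz(C,r["xy"],z))
print(s["time"],s["eef_pos"],s["eef_rot"],s["contact_force"],s["grip_width"],s["joint_positions"])
cv2.imwrite("pics/w4c.png",cv2.resize(im[60:300,140:440],None,fx=2.5,fy=2.5)[:,:,::-1])
E
```

```text
time: 7.58
eef_pos: [0.4662, -0.1796, 0.2032]
eef_rot: [-0.0, 0.633, 0.774, 0.001]
contact_force: [0.0, -0.1, -2.6]
grip_width: 0.676
grasp_force: 49.9
cup_lug [0.4436 0.4583] 0.89 [ 0.4411 -0.1567  0.1586]
well_slot [0.5811 0.5181] 0.6 [ 0.5059 -0.1807  0.095 ]
7.625 [ 0.4666 -0.1795  0.2036] [0.0002 0.6331 0.7741 0.0007] [ 0.1602  0.5862 -2.0511] 0.6704105569950233 [ 0.248   0.5811  0.0438  1.9836 -0.0462  0.5769  0.5229]
```

View pics/w4c.png

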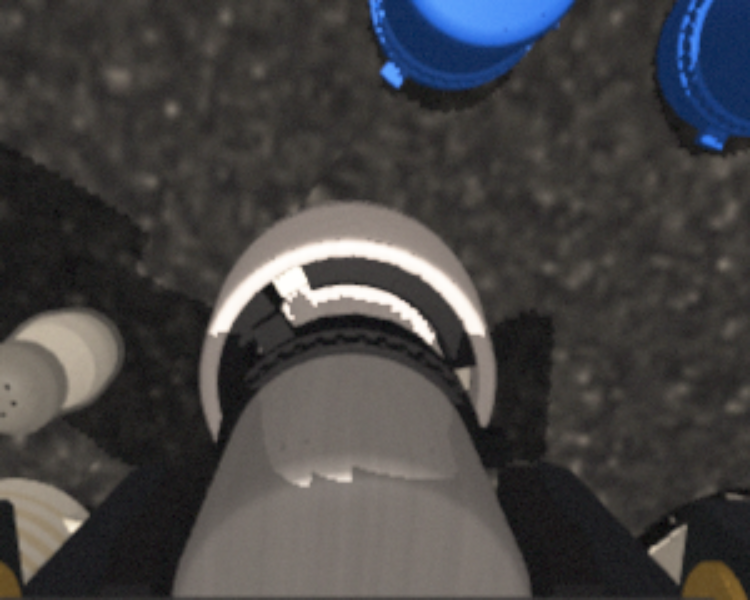

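The view shows the cup above the well, with its lugs at crop (272,325) and (493,447), and slots with plungers at (293,281) and (463,377). I'll compute the remaining offset and yaw error.

```bash
python3 - <<'E'
from h import *
from scipy.optimize import least_squares
np.set_printoptions(precision=4,suppress=True)
C=cam("wrist");t=np.array(state()["eef_pos"])
def fit(px,r0,z,x0):
  px=np.array(px)/2.5+[140,60]
  f=lambda v:np.ravel([proj(C,[v[0]+r0*np.cos(v[2]+k),v[1]+r0*np.sin(v[2]+k),z])-p for k,p in((0,px[0]),(-2*np.pi/3,px[1]))])
  r=least_squares(f,x0,x_scale=[.01,.01,.1]);return r.x[:2],np.degrees(r.x[2]),np.abs(r.fun).max()
print("cup",fit([(272,325),(493,447)],.0385,t[2]-.046,[t[0],t[1],np.radians(132)]))
print("base",fit([(293,281),(463,377)],.040,.079,[.465,-.185,np.radians(132)]))
# rim circle fit via white arc: inner/outer at crop top (350,242) outer-edge top, left (210,335), right(485,335)
from itertools import product
pts=[(350,242),(210,335),(484,335),(255,272),(440,272)]
P=np.array([atz(C,((140+x/2.5)/560,(60+y/2.5)/420),.095)[:2] for x,y in pts])
r=least_squares(lambda v:np.hypot(*(P-v[:2]).T)-v[2],[.465,-.185,.045]);print("rim",r.x,r.fun)
print(t)
E
```

```text
cup (array([ 0.4667, -0.1845]), np.float64(131.57297675063361), np.float64(0.2659832054831668))
base (array([ 0.4684, -0.1872]), np.float64(131.53833587202965), np.float64(0.5210978268555095))
rim [ 0.4667 -0.1867  0.0497] [-0.0003 -0.     -0.0001  0.0002  0.0003]
[ 0.4665 -0.1799  0.2038]
```

Yaw agrees within 0.1°, and the centre is about 2.5 mm off. I correct that and lower until just inside the rim.

```bash
python3 -m creep '[[0,0,0,0.0008,-0.0024,-0.015,40],[0,0,0,0,0,-0.015,40],[0,0,0,0,0,-0.008,40],[0,0,0,0,0,-0.006,40],[0,0,0,0,0,-0.004,40],[0,0,0,0,0,-0.003,40],[0,0,0,0,0,0,40]]' 50
```

```text
time: 8.65
eef_pos: [0.4663, -0.1834, 0.1521]
eef_rot: [-0.0, 0.634, 0.773, 0.0]
contact_force: [-0.7, -0.1, -1.7]
grip_width: 0.668
grasp_force: 49.9
```

Spigot is 7 mm into the well with no contact. Continuing slowly.

```bash
python3 -m creep '[[0,0,0,0,0,-0.002,40],[0,0,0,0,0,-0.002,40],[0,0,0,0,0,-0.002,40],[0,0,0,0,0,-0.002,40],[0,0,0,0,0,0,40]]' 50
python3 -m creep '[[0,0,0,0,0,-0.002,40],[0,0,0,0,0,-0.001,40],[0,0,0,0,0,-0.001,40],[0,0,0,0,0,0,40]]' 50
```

```text
time: 9.28
eef_pos: [0.4663, -0.1834, 0.1439]
eef_rot: [-0.0, 0.634, 0.773, -0.0]
contact_force: [0.4, 0.7, -2.6]
grip_width: 0.668
grasp_force: 49.9
time: 9.78
eef_pos: [0.4663, -0.1834, 0.14]
eef_rot: [-0.0, 0.634, 0.773, 0.0]
contact_force: [0.1, 0.8, -2.2]
grip_width: 0.669
grasp_force: 49.9
```

At 19 mm below the rim and free, the lugs are in the slots. Continuing to the plungers.

```bash
python3 -m creep '[[0,0,0,0,0,-0.002,40],[0,0,0,0,0,-0.002,40],[0,0,0,0,0,-0.002,40],[0,0,0,0,0,0,40]]' 50
python3 -m creep '[[0,0,0,0,0,-0.001,40],[0,0,0,0,0,-0.001,40],[0,0,0,0,0,-0.001,40],[0,0,0,0,0,0,40]]' 50
python3 -m creep '[[0,0,0,0,0,-0.001,40],[0,0,0,0,0,0,40]]' 50
```

```text
time: 10.28
eef_pos: [0.4663, -0.1834, 0.1339]
eef_rot: [-0.0, 0.634, 0.773, -0.0]
contact_force: [0.2, 1.5, -2.7]
grip_width: 0.672
grasp_force: 49.9
time: 10.78
eef_pos: [0.4664, -0.1834, 0.131]
eef_rot: [-0.0, 0.634, 0.773, 0.0]
contact_force: [-0.3, 2.0, -1.9]
grip_width: 0.67
grasp_force: 49.9
time: 11.02
eef_pos: [0.4664, -0.1834, 0.1304]
eef_rot: [0.0, 0.634, 0.773, 0.0]
contact_force: [-1.4, 3.1, 2.8]
grip_width: 0.673
grasp_force: 50.0
```

The plungers are touched at TCP z 0.130, as expected. A slight +y load shows, so I ease 0.5 mm in that direction and press on.

```bash
python3 -m creep '[[0,0,0,-0.0002,0.0005,-0.001,40],[0,0,0,0,0,-0.001,40],[0,0,0,0,0,-0.001,40],[0,0,0,0,0,0,40]]' 50
python3 -m creep '[[0,0,0,0,0,-0.001,40],[0,0,0,0,0,-0.001,40],[0,0,0,0,0,0,40]]' 50
```

```text
time: 11.52
eef_pos: [0.4663, -0.1833, 0.1277]
eef_rot: [0.001, 0.634, 0.773, 0.0]
contact_force: [-3.1, 1.5, 6.3]
grip_width: 0.671
grasp_force: 50.0
time: 11.9
eef_pos: [0.4664, -0.1833, 0.1259]
eef_rot: [0.001, 0.634, 0.773, 0.0]
contact_force: [-1.6, 2.1, 9.0]
grip_width: 0.669
grasp_force: 50.0
```

```bash
python3 -m creep '[[0,0,0,0,0,-0.001,40],[0,0,0,0,0,-0.0007,40],[0,0,0,0,0,0,40]]' 50
python3 -m creep '[[0,0,0,0,0,-0.0007,40],[0,0,0,0,0,0,40],[0,0,0,0,0,0,40]]' 50
```

```text
time: 12.28
eef_pos: [0.4663, -0.1832, 0.1245]
eef_rot: [0.001, 0.634, 0.773, 0.0]
contact_force: [-2.0, 2.8, 12.0]
grip_width: 0.668
grasp_force: 50.0
time: 12.65
eef_pos: [0.4663, -0.1832, 0.1244]
eef_rot: [0.001, 0.634, 0.773, 0.0]
contact_force: [-4.2, 3.0, 19.1]
grip_width: 0.673
grasp_force: 50.0
```

The hard stop is reached: force rose to 19 N with no further travel, after 6 mm from the plungers. I'll check it's steady, then hand in.

```bash
python3 -m creep '[[0,0,0,0,0,0,40],[0,0,0,0,0,0,40]]' 50; python3 -c "
from workcell import *
print(sign_off())"
```

```text
time: 12.9
eef_pos: [0.4664, -0.1832, 0.1244]
eef_rot: [0.001, 0.634, 0.773, 0.0]
contact_force: [-4.0, 3.5, 19.1]
grip_width: 0.673
grasp_force: 50.0
the job is handed in; nothing more can be done
None
```

The grinding cup is in the well with its lugs in the slots, pressed against the switch's hard stop and still held down at about 20 N; I handed it in at 12.9 s, and sign-off returned no verdict.

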